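# Feel for the concealed catch and open the speaker's battery cover

### The job

The wireless speaker lies face down on the desk for a battery change. With a fingertip, feel across its battery cover for the flush, unmarked catch, press the catch in and, keeping it in, push the cover along in the direction of the moulded arrow until it stops, then let go so that the catch springs back and the cover stays open. Touch lightly, without ramming the plastic; pick nothing up, and leave the fresh cells and the other things on the desk where they are.

Things in the scene. Friction and masses are not known exactly. Their poses are not given: they have to be found in the camera images.
- speaker: Portable wireless speaker, 176 x 280 x 60 mm, lying face down, grey plastic rear panel up; heavy, does not shift. Origin on the desk under the middle of the battery cover; x: the way the cover opens (moulded arrow on the deck behind it), y: across the cover, z up. Spans x -68 to +108, y -140 to +140, z 0 to 60 mm (fittings 3 mm more).
- window (a point): Middle of the cover's face, 57 mm above the speaker's origin; axes as the speaker's. The flat grey sliding cover shows in a window of the rear panel, x -50 to +48, y -65 to +65 mm from here; the frame round it and the deck behind it (+x) stand 3 mm higher. Pressed beside the catch, the cover is hard and does not yield.
- catch_line (a point): On the cover's face, 26 mm in -x from point window. With the cover shut, the middle of the catch is on the line through here along the speaker's y, anywhere from -32 to +32 mm: it differs from speaker to speaker and is not given; find it by touch or by the thin gap round it. Does not move with the cover.
- catch (a joint): Flush rectangular pad of the cover's grey, in an opening 33 mm along x, 53 mm along y, its plate 1.5 mm below the cover's face. 0 = out, 0.0045 = fully in (m, down); spring 2 N at first, 5 N fully in, returns when let go. A tip wholly inside the opening sinks in. A tooth under it locks the cover until it is in by 3 mm; keep it in for the first 8 mm of slide.
- cover (a joint): Sliding battery cover: 0 = shut, 0.050 = open against its stop (m, along the speaker's +x). It is 4 mm thick; the walls of the catch's opening move with it, so a tip pressed into the catch can push it along. Catch and cover slide together. It drags with 1 to 2 N and stays where it is left; 1 mm of play while locked.
- cell_0: Fresh AA cell, 14 mm across, 50 mm tall, standing loose on end on the desk beyond the speaker's -y side; origin at the centre of its foot. Easily knocked over; to be left alone.
- cell_1: Fresh AA cell, 14 mm across, 50 mm tall, standing loose on end on the desk beyond the speaker's -y side; origin at the centre of its foot. Easily knocked over; to be left alone.
- cell_2: Fresh AA cell, 14 mm across, 50 mm tall, standing loose on end on the desk beyond the speaker's -y side; origin at the centre of its foot. Easily knocked over; to be left alone.
- cell_3: Fresh AA cell, 14 mm across, 50 mm tall, standing loose on end on the desk beyond the speaker's -y side; origin at the centre of its foot. Easily knocked over; to be left alone.
- eraser: Blue and white eraser, 21 x 52 x 12 mm, loose on the desk by the speaker's +y side; origin at the centre of its underside. To be left alone.
- usb_stick: Black memory stick, 18 x 48 x 8 mm, loose on the desk in front (-x) of the speaker; origin at the centre of its underside. To be left alone.
- binder_clip_0: Black binder clip, 50 x 32 x 30 mm, loose on the desk in front (-x) of the speaker; origin at the centre of its underside. To be left alone.
- glue_stick: Blue and white glue stick, 24 mm across, 92 mm tall, standing loose on the desk in front (-x) of the speaker; origin at the centre of its foot. To be left alone.

How it is judged:
By the outcome, as a careful person would: the job done as asked, in the order asked, and still so for the second after the job is handed in, with the robot touching nothing.
It also fails if it takes over 45 s, if anything falls off the work surface, if the arm or the gripper's body presses on something with over 40 N, if the wrist force passes 120 N, or if a joint passes its speed limit or range.

### The arm

A 6-joint arm with a two-finger parallel gripper is mounted at the origin on the work surface; the furniture and walls round the work are solid. World frame = base frame: x ahead of the robot, y to its left, z up, the work surface at z = 0. Lengths are in mm, angles in rad, forces in N, time in s.
With the tool pointing down it reaches from about 350 to 850 mm from the base axis. Payload 8.1 kg.
Tool frame: the origin (TCP) lies at the very end of the fingers, on their centre line; the grasp point (between the pads) lies 19 mm behind it; z points along the fingers, y is the line along which they close (so a half turn about z gives the same grasp; the last joint's range is limited). The gripper opens to 93 mm and grips with 3 to 60 N. Pads are 15 mm wide; open, the fingers measure 128 mm over their backs; the gripper's body (75 mm by 188 mm) begins 65 mm behind the grasp point.
Start: joints at [-1.251, 0.13, 1.488, -0, 1.523, -0.085], TCP at [236.321, -551.505, 218.635] pointing down, gripper open.
Joint ranges: [-2.96, 2.96], [-0.89, 2.26], [0.02, 2.5], [-1.34, 4.48], [0, 2.73], [-2.66, 2.66]. Speed limits (rad/s): [2.39, 2.39, 2.79, 3.14, 3.14, 3.14].

### API

Orientations are given as [roll, pitch, yaw] about the fixed x, y, z axes, in that order (R = Rz(yaw) Ry(pitch) Rx(roll)).
In Python, from rig import ctrl gives the robot as it stands. The module is installed in compiled form; this text tells all that it offers.
- The arm moves only by the shell command python3 -m handwheel 'ROWS' [FORCE]. ROWS is a JSON object of lists of equal length, an entry for each row: "linear": the shift along the tool's x, y, z in mm, a list of three; "twist": the turn about the tool's z in rad; "gripper": the opening, from 0 (shut) to 1 (fully open). In form: {"linear": [[x, y, z], ...], "twist": [twist, ...], "gripper": [gripper, ...]}. A call has 1 to 10 rows; each row shifts and turns the commanded pose from where the row before left it, along the tool's axes as they then stand; what a row does not reach is not made up. A row lasts 1/12 s, in which the tool goes at most 41.7 mm and 7.16 degrees, less where a joint would pass 70% of its speed; a pose out of reach is approached as far as the arm can. A call with a gripper value outside its range is refused whole. The fingers move at their own pace and stop on an object; FORCE is the grip in N (left out, the last holds). Time passes only in rows, so rows that do not move let the fingers close. It gives the time, the measured TCP pose, the force, the opening and the grip force at its end, in the units of the state.
- ctrl.sense(): the state, without advancing time (a new reading comes with each control period).
- ctrl.read_camera(name): name is "scene" or "top" or "wrist"; returns the picture (400x640x3 uint8, blue, green, red); there is no depth.
- ctrl.camera_params(name): a dict with "mtx" (3x3 intrinsics, pixels), "view" (4x4, takes a point from world to camera coordinates). Camera axes: x right, y down, z forward; pixel columns grow to the right and rows downward; lengths in mm; the calibration is good to about 2 mm. A picture is of the moment at which its call begins: read the wrist's pose just before it. camera_params takes no time and is no camera call; for the wrist camera it gives the pose at the moment of the call.
- ctrl.close_job(): hands the job in; it is judged then, once.
The state is a dict: "time_s": time; "joint_pos": joint angles; "qd": joint speeds; "tau": joint torques, N m; "position": TCP position; "tool_rot": TCP orientation; "ft_force": force on the tool from outside, world axes, zero at the start; "torque": the same for the moment, N m; "finger_gap": finger opening in mm; "gripper_force": force on a finger pad.
Only numpy, scipy, OpenCV 4.12 (cv2) and the standard library are available. Lean on these libraries where they do the work, as an engineer would, in place of code of your own. Each camera call takes 0.05 s, during which the arm holds its last target. There are 200 camera calls.

## Working session

There is one attempt and no reset: what is moved stays moved. The work goes in short steps, Python scripts to look and compute and a shell command to move; the robot and the scene stay as the last step left them, time stands still between calls to the robot, and variables do not carry over. Pictures are saved under pics/ and viewed, at most 10 in all, crops included, and the job is handed in when it is done.

```bash
mkdir -p pics
python3 - <<'E'
from rig import ctrl
import cv2
s=ctrl.sense(); print(s['time_s'],s['position'],s['tool_rot'],s['finger_gap'])
for n in ['top','scene']:
    cv2.imwrite(f'pics/{n}0.png',ctrl.read_camera(n)); p=ctrl.camera_params(n); print(n,p['mtx'],p['view'])
E
```

```text
0.0 [ 236.12985426 -550.95516565  217.62520624] [-3.13977306e+00 -1.70956318e-04  4.04741293e-01] 93.21831330929828
top [[488.62122387   0.         324.30046849]
 [  0.         488.62122387 195.22690918]
 [  0.           0.           1.        ]] [[ 1.00899826e-02 -9.99949094e-01  4.32923452e-05 -7.24068784e+01]
 [-9.95583214e-01 -1.00499700e-02 -9.33437818e-02  5.29126983e+02]
 [ 9.33394651e-02  8.98736003e-04 -9.95633937e-01  9.62957680e+02]
 [ 0.00000000e+00  0.00000000e+00  0.00000000e+00  1.00000000e+00]]
scene [[458.31232506   0.         314.55620979]
 [  0.         458.31232506 196.65780743]
 [  0.           0.           1.        ]] [[ 6.15904278e-01 -7.87792109e-01 -6.74633705e-03 -3.56542131e+02]
 [-5.31051178e-01 -4.08825658e-01 -7.42190156e-01  3.02895548e+02]
 [ 5.81933473e-01  4.60700742e-01 -6.70155399e-01  6.37586354e+02]
 [ 0.00000000e+00  0.00000000e+00  0.00000000e+00  1.00000000e+00]]
```

View pics/top0.png

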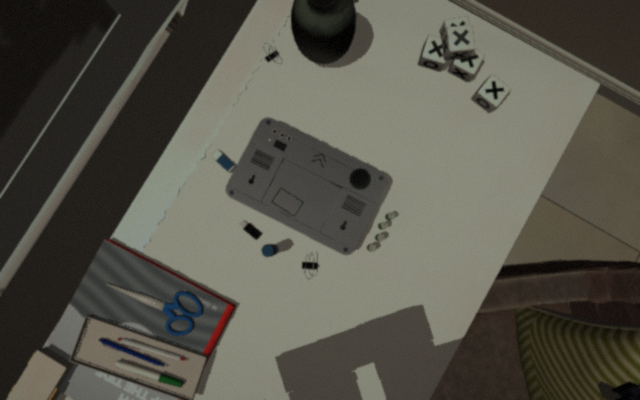

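View pics/scene0.png

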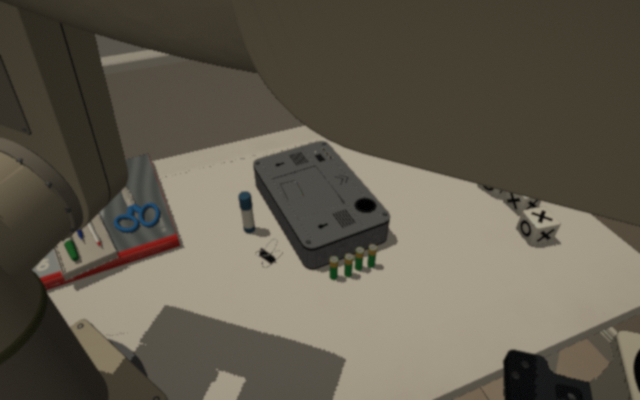

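The top view shows the speaker at about (228–392, 118–254), the arrow at (319,158), and a faint rectangle, probably the catch's gap, near (288,201). I'll enlarge that area.

Run:
```python
import cv2
im=cv2.imread('pics/top0.png')[110:260,215:405]
im=cv2.resize(im,None,fx=4,fy=4,interpolation=cv2.INTER_CUBIC)
im=cv2.convertScaleAbs(im,alpha=2.0)
cv2.imwrite('pics/crop0.png',im)
```

```text
(no output)
```

View pics/crop0.png

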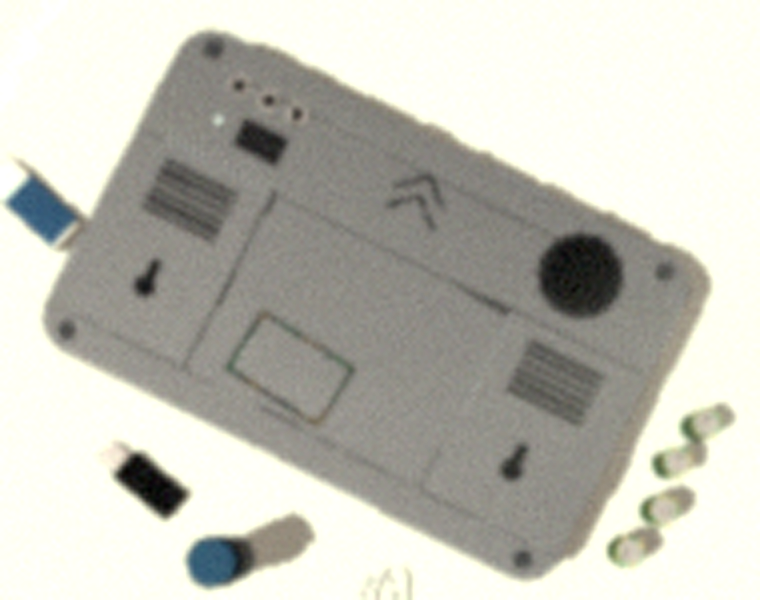

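The crop shows the catch gap with corners at crop (267,313), (354,370), (317,424), (228,366). The window corners are at about (273,192), (512,313), (187,367), with the arrow pointing up and to the right.

```bash
cat > h.py <<'E'
import numpy as np
from rig import ctrl
def unproj(uv,z,cam='top'):
    p=ctrl.camera_params(cam);V=p['view'];R=V[:3,:3];o=-R.T@V[:3,3]
    uv=np.atleast_2d(uv).astype(float)
    d=np.c_[uv,np.ones(len(uv))]@np.linalg.inv(p['mtx']).T@R
    return o+d*((z-o[2])/d[:,2])[:,None]
E
python3 - <<'E'
from h import *
c=lambda a:np.array(a)/4.+[215,110]-.375
np.set_printoptions(precision=1,suppress=True)
k=unproj(c([(267,313),(354,370),(317,424),(228,366)]),57); print('catch',k,k.mean(0),np.linalg.norm(np.diff(k,axis=0),axis=1))
f=unproj(c([(213,48),(665,271),(522,558),(67,330)]),60); m=f.mean(0)
x=(f[0]+f[1]-f[2]-f[3])/2; y=(f[0]+f[3]-f[1]-f[2])/2; print('feet',f,m,np.linalg.norm(x),np.linalg.norm(y))
yx=np.arctan2(x[1],x[0]);yy=np.arctan2(-y[0],y[1]); print('yaw',yx,yy)
w=unproj(c([(273,192),(512,313),(187,367),(425,480)]),58); print('win',w)
a=(yx+yy)/2;R=np.array([[np.cos(a),-np.sin(a)],[np.sin(a),np.cos(a)]])
org=m[:2]-R@[20,0]; print('org',org)
for n,q in (('catch',k),('win',w)): print(n,(q[:,:2]-org)@R)
print('catch ctr',(k.mean(0)[:2]-org)@R)
o=unproj(c([(35,210),(150,485)]),6);g=unproj(c([(213,562)]),92);ce=unproj(c([(720,412),(690,455),(680,497),(650,540)]),50)
print('others',(o[:,:2]-org)@R,(g[:,:2]-org)@R,(ce[:,:2]-org)@R)
E
```

```text
catch [[540.4  17.1  57. ]
 [512.9 -25.9  57. ]
 [486.3  -8.2  57. ]
 [514.2  35.7  57. ]] [513.4   4.7  57. ] [51.1 31.9 52. ]
feet [[ 671.5   45.9   60. ]
 [ 562.7 -177.4   60. ]
 [ 422.5 -108.3   60. ]
 [ 530.8  114.2   60. ]] [546.9 -31.4  60. ] 156.35760523080833 247.91726461294937
yaw -0.4545897735962833 -0.45317453027211085
win [[ 600.2   15.1   58. ]
 [ 541.5 -102.8   58. ]
 [ 513.4   55.5   58. ]
 [ 459.6  -61.1   58. ]]
org [528.9 -22.6]
catch [[ -7.1  40.7]
 [-13.  -10. ]
 [-44.6  -5.7]
 [-38.8  45.9]]
win [[ 47.5  65.2]
 [ 46.5 -66.5]
 [-48.2  63.5]
 [-45.4 -65. ]]
catch ctr [-25.9  17.7]
others [[ -10.1  179.2]
 [-109.7   60.5]] [[-124.3    5.7]] [[  49.3 -179.4]
 [  23.7 -175.4]
 [   3.1 -180. ]
 [ -22.2 -176.1]]
```

The pose is consistent. The feet spread matches, the window corners are within about 3 mm, and the catch is at speaker (-26, +17.7), about 51×32 mm. Next I close the fingers, move above it and turn the tool.

```bash
python3 -m handwheel '{"linear":[[30,-25,0],[30,-25,0],[30,-25,0],[30,-25,0],[30,-25,0],[30,-25,0],[30,-25,0],[30,-25,0],[30,-25,0],[30,-25,0]],"twist":[0,0,0,0,0,0,0,0,0,0],"gripper":[0,0,0,0,0,0,0,0,0,0]}' 20
python3 -m handwheel '{"linear":[[30,-25,0],[30,-25,0],[30,-25,0],[30,-25,0],[30,-25,0],[0,0,0],[0,0,0]],"twist":[0,0,0,0,0,0,0],"gripper":[0,0,0,0,0,0,0]}'
python3 -m handwheel '{"linear":[[0,0,0],[0,0,0],[0,0,0],[0,0,0],[0,0,0],[0,0,0],[0,0,0],[0,0,0]],"twist":[0.12,0.12,0.12,0.12,0.12,0.12,0.12,0],"gripper":[0,0,0,0,0,0,0,0]}'
```

```text
time_s: 0.93
position: [413.9, -201.7, 218.4]
tool_rot: [-3.141, 0.0, 0.405]
ft_force: [0.6, 0.3, 0.1]
finger_gap: 30.8
gripper_force: 0.0
time_s: 1.52
position: [502.4, -27.6, 218.0]
tool_rot: [-3.141, 0.001, 0.409]
ft_force: [-0.3, -0.7, 0.0]
finger_gap: 1.0
gripper_force: 0.0
time_s: 2.18
position: [501.7, -31.0, 218.4]
tool_rot: [3.141, 0.0, -0.443]
ft_force: [-0.0, -0.5, -0.5]
finger_gap: 0.5
gripper_force: 0.0
```

Run:
```python
from h import *
import cv2
p=ctrl.camera_params('wrist')
im=ctrl.read_camera('wrist'); np.savez('w1.npz',mtx=p['mtx'],view=p['view'])
cv2.imwrite('pics/w1.png',cv2.convertScaleAbs(im,alpha=2))
V=p['view'];o=np.array([528.9,-22.6]);a=-.454;R=np.array([[np.cos(a),-np.sin(a)],[np.sin(a),np.cos(a)]])
for q in [(-42.5,-9),(-42.5,44),(-9.5,-9),(-9.5,44),(48,65),(48,-65),(-50,65),(-50,-65)]:
    P=np.r_[o+R@q,57,1];c=(V@P)[:3];u=p['mtx']@c;print(q,u[:2]/u[2])
print(ctrl.sense()['ft_force'])
```

```text
(-42.5, -9) [306.81638703 208.66294176]
(-42.5, 44) [263.47986888 208.22607622]
(-9.5, -9) [306.87320423 181.97428277]
(-9.5, 44) [262.49657694 181.5151682 ]
(48, 65) [242.30317643 131.57722608]
(48, -65) [355.8676964 132.808207 ]
(-50, 65) [246.60664769 213.95175202]
(-50, -65) [352.31067812 215.01114386]
[-0.1171067  -0.45527791 -0.03295897]
```

View pics/w1.png

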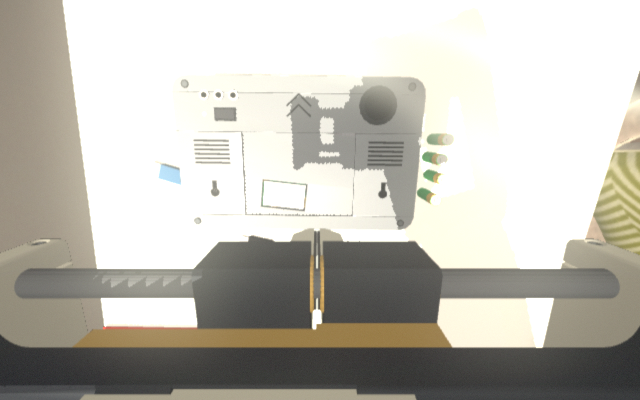

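The wrist view shows the rectangle at (262–307, 179–210), where I predicted it, but tilted a few degrees. I'll enlarge it to check whether it's a real gap or a sticker.

Run:
```python
from h import *
import cv2
im=cv2.imread('pics/w1.png')[120:225,232:365]
im=cv2.resize(im,None,fx=5.5,fy=5.5,interpolation=cv2.INTER_CUBIC)
cv2.imwrite('pics/w1c.png',cv2.convertScaleAbs(im,alpha=.9))
```

```text
(no output)
```

View pics/w1c.png

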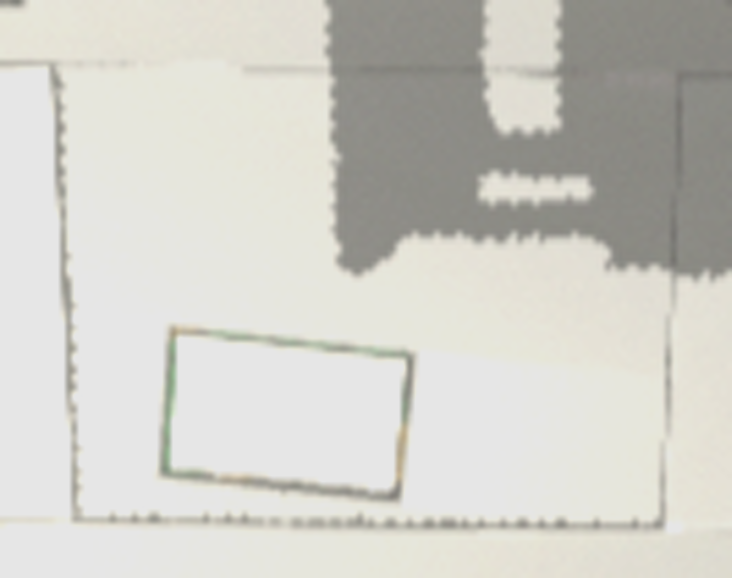

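The rectangle fits the stated size, but the tilt and coloured line leave some doubt, so I'll check by touch. I move over it and come down to just above the face.

```bash
python3 -m handwheel '{"linear":[[-2.5,-18.5,20],[-2.5,-18.5,20],[0,0,25],[0,0,25],[0,0,25],[0,0,20],[0,0,10],[0,0,0],[0,0,0]],"twist":[0.01,0,0,0,0,0,0,0,0],"gripper":[0,0,0,0,0,0,0,0,0]}'
```

```text
time_s: 2.98
position: [513.3, 5.6, 73.8]
tool_rot: [3.141, 0.001, -0.444]
ft_force: [0.8, -0.1, -0.4]
finger_gap: 0.7
gripper_force: 0.0
```

```bash
python3 -m handwheel '{"linear":[[0,0,5],[0,0,4],[0,0,2],[0,0,1],[0,0,1],[0,0,1],[0,0,0]],"twist":[0,0,0,0,0,0,0],"gripper":[0,0,0,0,0,0,0]}'; python3 -m handwheel '{"linear":[[0,0,1],[0,0,1],[0,0,0]],"twist":[0,0,0],"gripper":[0,0,0]}'
```

```text
time_s: 3.57
position: [513.5, 6.0, 59.6]
tool_rot: [3.142, 0.0, -0.445]
ft_force: [1.1, 0.2, 0.1]
finger_gap: 0.7
gripper_force: 0.0
time_s: 3.82
position: [513.4, 6.1, 57.5]
tool_rot: [3.142, 0.0, -0.445]
ft_force: [-0.9, -0.6, -0.1]
finger_gap: 0.4
gripper_force: 0.0
```

```bash
python3 -m handwheel '{"linear":[[0,0,0.5],[0,0,0.5],[0,0,0]],"twist":[0,0,0],"gripper":[0,0,0]}'; python3 -m handwheel '{"linear":[[0,0,0.5],[0,0,0.5],[0,0,0]],"twist":[0,0,0],"gripper":[0,0,0]}'
```

```text
time_s: 4.07
position: [513.4, 6.0, 56.5]
tool_rot: [3.142, 0.0, -0.445]
ft_force: [-0.0, 0.7, -0.5]
finger_gap: 0.3
gripper_force: 0.0
time_s: 4.32
position: [513.6, 6.0, 55.7]
tool_rot: [-3.142, -0.0, -0.445]
ft_force: [-0.8, -0.4, 1.9]
finger_gap: 0.3
gripper_force: 0.9
```

```bash
python3 -m handwheel '{"linear":[[0,0,0.5],[0,0,0.5],[0,0,0]],"twist":[0,0,0],"gripper":[0,0,0]}'; python3 -m handwheel '{"linear":[[0,0,0.5],[0,0,0.5],[0,0,0]],"twist":[0,0,0],"gripper":[0,0,0]}'
```

```text
time_s: 4.57
position: [513.6, 6.0, 54.7]
tool_rot: [-3.142, -0.0, -0.445]
ft_force: [-0.6, 0.4, 2.5]
finger_gap: 0.5
gripper_force: 1.3
time_s: 4.82
position: [513.6, 6.0, 53.7]
tool_rot: [-3.141, -0.0, -0.445]
ft_force: [-0.4, -0.6, 3.6]
finger_gap: 0.7
gripper_force: 1.6
```

It yields at about 0.7 N/mm, so this is the catch. I press it further, to about 4 mm in.

```bash
python3 -m handwheel '{"linear":[[0,0,0.5],[0,0,0.5],[0,0,0.5],[0,0,0.3],[0,0,0]],"twist":[0,0,0,0,0],"gripper":[0,0,0,0,0]}'; python3 -m handwheel '{"linear":[[3,0,0],[3,0,0],[2,0,0],[1,0,0],[0,0,0]],"twist":[0,0,0,0,0],"gripper":[0,0,0,0,0]}'
```

```text
time_s: 5.23
position: [513.6, 6.0, 51.9]
tool_rot: [-3.141, -0.0, -0.445]
ft_force: [-1.0, -1.3, 5.4]
finger_gap: 0.6
gripper_force: 2.2
time_s: 5.65
position: [522.0, 1.8, 51.9]
tool_rot: [3.141, -0.0, -0.445]
ft_force: [-1.1, -1.3, 4.1]
finger_gap: 0.6
gripper_force: 2.2
```

```bash
python3 -m handwheel '{"linear":[[1.5,0,0],[1.5,0,0],[1.5,0,0],[1.5,0,0],[0,0,0]],"twist":[0,0,0,0,0],"gripper":[0,0,0,0,0]}'; python3 -m handwheel '{"linear":[[1.5,0,0],[1.5,0,0],[1.5,0,0],[1.5,0,0],[0,0,0]],"twist":[0,0,0,0,0],"gripper":[0,0,0,0,0]}'
```

```text
time_s: 6.07
position: [527.4, -0.6, 51.9]
tool_rot: [-3.142, -0.0, -0.445]
ft_force: [-1.0, -1.5, 4.1]
finger_gap: 0.5
gripper_force: 2.2
time_s: 6.48
position: [532.8, -3.2, 51.9]
tool_rot: [-3.142, -0.0, -0.445]
ft_force: [-1.6, -1.6, 4.5]
finger_gap: 0.4
gripper_force: 2.2
```

```bash
python3 -m handwheel '{"linear":[[2,0,0],[2,0,0],[2,0,0],[2,0,0],[2,0,0],[0,0,0]],"twist":[0,0,0,0,0,0],"gripper":[0,0,0,0,0,0]}'; python3 -m handwheel '{"linear":[[2,0,0],[2,0,0],[2,0,0],[2,0,0],[2,0,0],[0,0,0]],"twist":[0,0,0,0,0,0],"gripper":[0,0,0,0,0,0]}'
```

```text
time_s: 6.98
position: [542.0, -7.6, 51.9]
tool_rot: [-3.142, -0.001, -0.445]
ft_force: [-1.2, -2.2, 3.7]
finger_gap: 0.1
gripper_force: 2.2
time_s: 7.48
position: [551.0, -11.9, 52.0]
tool_rot: [-3.141, -0.001, -0.445]
ft_force: [-0.2, -1.8, 5.1]
finger_gap: 0.9
gripper_force: 2.2
```

Run:
```python
from h import *
import cv2
im=ctrl.read_camera('wrist')
im=cv2.convertScaleAbs(im,alpha=1.6)
cv2.imwrite('pics/w2.png',im)
```

```text
(no output)
```

View pics/w2.png

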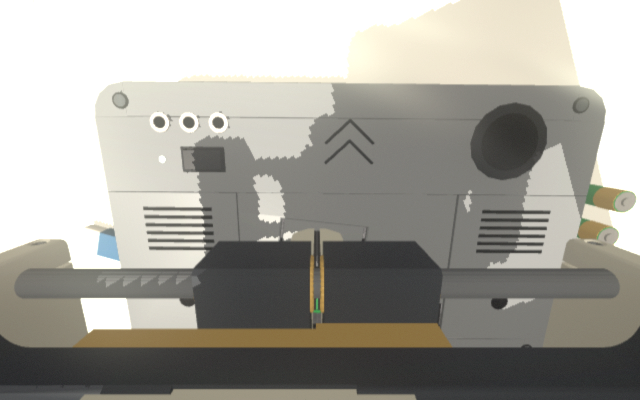

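The catch outline (front edge at row ~222) has moved with the finger towards the deck edge (row ~192), so the cover is sliding. I go on gently to the stop.

```bash
python3 -m handwheel '{"linear":[[1.5,0,0],[1.5,0,0],[1.5,0,0],[1.5,0,0],[0,0,0]],"twist":[0,0,0,0,0],"gripper":[0,0,0,0,0]}'; python3 -m handwheel '{"linear":[[1,0,0],[1,0,0],[1,0,0],[0,0,0]],"twist":[0,0,0,0],"gripper":[0,0,0,0]}'
```

```text
time_s: 7.95
position: [556.2, -14.4, 51.9]
tool_rot: [-3.142, -0.0, -0.445]
ft_force: [-1.0, -2.4, 3.6]
finger_gap: 0.9
gripper_force: 2.2
time_s: 8.28
position: [558.8, -15.6, 51.9]
tool_rot: [-3.142, -0.0, -0.445]
ft_force: [-1.2, -2.1, 4.7]
finger_gap: 0.5
gripper_force: 2.2
```

```bash
python3 -m handwheel '{"linear":[[1,0,0],[1,0,0],[1,0,0],[0,0,0]],"twist":[0,0,0,0],"gripper":[0,0,0,0]}'; python3 -m handwheel '{"linear":[[1,0,0],[1,0,0],[0,0,0]],"twist":[0,0,0],"gripper":[0,0,0]}'; python3 -m handwheel '{"linear":[[1,0,0],[1,0,0],[0,0,0]],"twist":[0,0,0],"gripper":[0,0,0]}'
```

```text
time_s: 8.62
position: [561.6, -16.9, 51.9]
tool_rot: [-3.142, -0.0, -0.445]
ft_force: [-1.9, -2.3, 4.8]
finger_gap: 0.5
gripper_force: 2.2
time_s: 8.87
position: [563.1, -17.4, 51.7]
tool_rot: [-3.141, 0.001, -0.445]
ft_force: [-2.5, 0.6, 4.5]
finger_gap: 0.3
gripper_force: 2.2
time_s: 9.12
position: [565.1, -18.4, 51.8]
tool_rot: [-3.141, 0.0, -0.445]
ft_force: [-2.4, 0.9, 3.9]
finger_gap: 0.4
gripper_force: 2.2
```

```bash
python3 -m handwheel '{"linear":[[1,0,0],[0.5,0,0],[0,0,0]],"twist":[0,0,0],"gripper":[0,0,0]}'; python3 -m handwheel '{"linear":[[0.5,0,0],[0.5,0,0],[0,0,0]],"twist":[0,0,0],"gripper":[0,0,0]}'
```

```text
time_s: 9.37
position: [565.9, -18.9, 51.7]
tool_rot: [-3.142, 0.001, -0.445]
ft_force: [-4.7, 3.1, 5.4]
finger_gap: 0.5
gripper_force: 3.7
time_s: 9.62
position: [566.2, -19.0, 51.6]
tool_rot: [3.141, 0.003, -0.445]
ft_force: [-8.1, 3.9, 8.4]
finger_gap: 0.8
gripper_force: 5.7
```

The force rose to 9 N after 58 mm of travel (8 mm of clearance plus the 50 mm slide), so the cover is at its stop. I ease off and lift straight up.

```bash
python3 -m handwheel '{"linear":[[-0.8,0,0],[0,0,-1],[0,0,-1],[0,0,-2],[0,0,-2],[0,0,-4],[0,0,-10],[0,0,-20],[0,0,-20],[0,0,0]],"twist":[0,0,0,0,0,0,0,0,0,0],"gripper":[0,0,0,0,0,0,0,0,0,0]}'; python3 -m handwheel '{"linear":[[-20,0,-20],[-20,0,-20],[-20,0,-20],[-20,0,-20],[-20,0,0],[-20,0,0],[0,0,0],[0,0,0]],"twist":[0,0,0,0,0,0,0,0],"gripper":[0,0,0,0,0,0,0,0]}'
python3 - <<'E'
from h import *
import cv2
p=ctrl.camera_params('wrist')
im=ctrl.read_camera('wrist'); cv2.imwrite('pics/w3.png',cv2.convertScaleAbs(im,alpha=1.6))
V=p['view'];o=np.array([528.9,-22.6]);a=-.454;R=np.array([[np.cos(a),-np.sin(a)],[np.sin(a),np.cos(a)]])
for q in [(0,65),(0,-65),(40.5,17.7),(7.5,17.7),(48,0)]:
    P=np.r_[o+R@q,57,1];u=p['mtx']@(V@P)[:3];print(q,u[:2]/u[2])
E
```

```text
time_s: 10.45
position: [569.9, -19.9, 117.6]
tool_rot: [-3.139, -0.008, -0.445]
ft_force: [0.5, -0.0, 1.4]
finger_gap: 0.6
gripper_force: 0.0
time_s: 11.12
position: [458.2, 32.6, 192.3]
tool_rot: [-3.141, -0.002, -0.444]
ft_force: [-0.4, -0.1, -0.4]
finger_gap: 0.6
gripper_force: 0.0
(0, 65) [271.59224318 113.18715044]
(0, -65) [396.80020209 114.34920605]
(40.5, 17.7) [317.5477078   71.26837273]
(7.5, 17.7) [317.23454697 105.98510626]
(48, 0) [335.37739467  63.27106948]
```

View pics/w3.png

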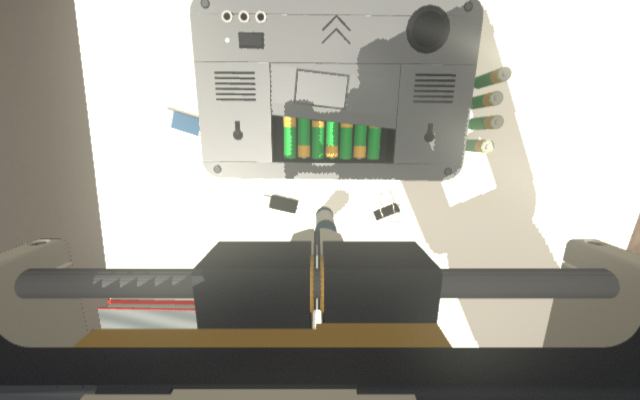

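The cover is open with the inner cells visible. The catch centre is at about (322,89) against a predicted (317,89) for the full 50 mm slide. The standing cells, clip, memory stick, eraser and glue stick are all in place, and the robot is clear, so I'm handing in.

```bash
python3 -c "
from rig import ctrl
print(ctrl.close_job())"
```

```text
the job is handed in; nothing more can be done
None
```

I found the catch by its thin gap, confirmed it by touch, pressed it in and slid the cover about 50 mm to its stop (about 9 N), then let go; the last picture shows the cover open and nothing else moved, though I did not check separately that the catch sprang back, and the job is handed in.

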